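# Swing the levelling jig a quarter turn with the ball in its dish

### The arm

A 6-joint arm with a two-finger parallel gripper is mounted at the origin on the work surface. World frame = base frame: x ahead of the robot, y to its left, z up, the work surface at z = 0. Lengths are in m, angles in rad, forces in N, time in s.
With the tool pointing down it reaches from about 0.3 to 1 m from the base axis. Payload 5.1 kg.
Tool frame: the origin (TCP) lies midway between the tips of the shut fingers; the grasp point (between the pads) lies arm.hold_point_z behind it (arm.hold_point_z is the distance from the TCP to the grasp point, in m); z points along the fingers, y is the line along which they close (so a half turn about z gives the same grasp; the last joint's range is limited). The gripper opens to 95 mm and grips with 3 to 60 N. Pads are 20 mm wide; open, the fingers measure 119 mm over their backs; the gripper's body (75 mm by 180 mm) begins 59 mm behind the grasp point.
Start: joints at [1.169, 0.124, 1.65, -0, 1.367, -0.083], TCP at [0.204, 0.617, 0.215] pointing down, gripper open.
Joint ranges: [-2.61, 2.61], [-1.02, 2.33], [0.03, 2.71], [-1.35, 4.49], [0.32, 2.68], [-2.91, 2.91]. Speed limits (rad/s): [2.57, 2.57, 3.14, 3.14, 3.14, 3.14].

### API

Orientations are given as a unit quaternion [x, y, z, w].
In Python, from cell import arm, imaging gives the robot as it stands.
- The arm moves only by the tool play_rows, never from a script. Its arguments are lists of equal length, an entry for each row: "offset": the shift along the world's x, y, z in cm, a list of three; "turn": the turn, a rotation vector about the world's x, y, z in rad, a list of three. A call has 1 to 20 rows; each row shifts and turns the commanded pose from where the row before left it; what a row does not reach is not made up. A row lasts 1/12 s, in which the tool goes at most 41.7 mm and 7.16 degrees, less where a joint would pass 70% of its speed; a pose out of reach is approached as far as the arm can. A call with a gripper value outside its range is refused whole. "gripper" is the gripper command: -1 is fully open, 1 is shut, values between are in proportion, set as the call begins (left out, the last holds). The fingers move at their own pace and stop on an object; "force" is the grip in N (left out, the last holds). Time passes only in rows, so rows that do not move let the fingers close. It gives the time, the measured TCP pose, the force, the opening and the grip force at its end, in the units of the state.
- arm.state(): the state, without advancing time (a new reading comes with each control period).
- imaging.grab_frame(name): name is "scene" or "side" or "wrist"; returns a dict with "color" (400x640x3 uint8, red, green, blue), "range_z" (400x640 float32, m along the optical axis (not along the pixel's ray), 0 where there is no reading), "camera_matrix" (3x3 intrinsics, pixels), "k1" (the pictures are not rectified: a ray, as slopes to the right and down, at radius r is drawn at 1 + k1 r^2 times it, then the intrinsics apply), "camera_from_world" (4x4, takes a point from world to camera coordinates); the wrist camera has in their place "tool_from_camera" (4x4, takes a point from camera to tool coordinates, whose origin is the TCP and whose axes are the flange's). Camera axes: x right, y up, looking along -z (the intrinsics and any distortion apply to the point x, -y, -z); pixel columns grow to the right and rows downward; lengths in m; the calibration is good to about 2 mm. A picture is of the moment at which its call begins: read the wrist's pose just before it.
- arm.close_job(): hands the job in; it is judged then, once.
The state is a dict: "time": time; "joint_positions": joint angles; "qd": joint speeds; "joint_efforts": joint torques, N m; "tool_pos": TCP position; "ee_rot": TCP orientation; "ft_force": force on the tool from outside, world axes, zero at the start; "ft_torque": the same for the moment, N m; "grip_width": finger opening in m; "grasp_force": force on a finger pad.
Only numpy, scipy, OpenCV 4.12 (cv2) and the standard library are available. Lean on these libraries where they do the work, as an engineer would, in place of code of your own. Each camera call takes 0.05 s, during which the arm holds its last target. There are 200 camera calls.

### The job

For the flight controller's level calibration, take the steel ball out of its bowl, set it down gently in the middle of the shallow round dish on the levelling jig and let go of it. Then take the jig by its upright square handle, lift it straight up about 8 cm off its stand, and only then turn it a quarter turn anticlockwise (seen from above) about its handle, keeping it over the stand and level the whole time so that the loose ball stays in the middle of the dish. Finish holding the jig up there, still and level, without putting it down or letting go, and leave the other things on the table where they are.

Things in the scene. Friction and masses are not known exactly. Their poses are not given: they have to be found in the camera images.
- ball_center (a point): centre of the polished steel ball, 36 mm in diameter, about 190 g. At the start it rests on a low collar (31 mm across, 3 mm high, with a hole) in the middle of the floor of one of two like wooden bowls; the ball centre is then about 23 mm above the table
- bowl: the wooden bowl that holds the ball, fixed to the table; 126 mm across its rim, 32 mm high, wall 4 mm, floor 5 mm thick; the inside is 104 mm across at the floor. Origin: centre of its underside, on the table
- jig_handle (a point): point on the axis of the levelling jig's upright square wooden handle, 60 mm above the jig's underside. The handle is 22 x 22 mm in section, its sides parallel to the jig's x and y, and reaches from the plate up to 85 mm above the underside. Axes: the jig's, x towards the dish, z up
- jig_dish (a point): the lowest point of the grey round dish, 60 mm from the handle axis along the jig's +x, 6 mm above the jig's underside. The dish is a shallow cone, 80 mm across inside, rising at 10 degrees to a rim 7 mm above this point; the ball resting in it has its centre 18 mm above this point, and rolls off centre if the jig is tilted or jerked. Axes: the jig's
- jig: the levelling jig, about 0.45 kg, loose on its stand, balanced near the handle when the ball is in the dish: an aluminium plate 195 x 90 x 5 mm, handle in the middle, grey dish on the +x side, a flight controller on a dark block (50 x 50 mm, top 27 mm above the underside) 60 mm to the -x side. Origin: on the handle axis, at the underside; x towards the dish, z up
- stand: the chrome soldering stand base on which the jig lies: a heavy block 120 x 80 x 25 mm, fixed. Origin: centre of its underside, on the table; at the start its x axis is the jig's x axis and the jig's handle stands over its centre
- stand_ahead (a point): a point 100 mm from the stand's centre along the stand's +x, at the height of its top (25 mm above the table): the direction in which the dish points at the start
- bowl_b: the other wooden bowl, alike but without the ball, fixed; origin: centre of its underside
- bell: small dark motor bell, 28 mm across and 26 mm high, loose, lying in the other bowl; to be left alone. Origin: centre of its underside
- frame_arm: white plastic drone frame arm, 194 mm long along its x, up to 38 mm wide, 6 mm thick, loose on the table; to be left alone. Origin: on its underside, near the middle
- motor_mount: navy aluminium motor mount with four lugs, 72 mm across, 23 mm high, loose on the table; to be left alone. Origin: centre of its underside
- battery_cover: smoky acrylic battery cover, 70 x 40 x 23 mm, loose on the table; to be left alone. Origin: centre of its underside
- screwdriver: screwdriver 170 mm long lying along its x, loose on the table; to be left alone. Origin: centre of its underside
There are look-alikes about, which are no part of the job. Leave any red or turquoise look-alike of the part that bears ball_center alone.

How it is judged:
On the way, in this order (a step that is already met when the one before it is completed fails the run):
1. the ball is lifted out of its bowl (height (world z) of ball_center above 0.06 m), for 0.1 s.
2. the ball lies in the middle of the dish, let go, the jig still on its stand (horizontal distance between ball_center and jig_dish below 0.01 m and z of ball_center in the frame of jig_dish below 0.024 m and contact force between the fingers and ball below 0.05 N and linear speed of ball below 0.03 m/s and height (world z) of jig_handle below 0.09 m), for 0.3 s.
3. the jig is lifted at least 4 cm, not yet turned by more than 20 degrees, the ball in the middle of the dish (horizontal distance between ball_center and jig_dish below 0.01 m and z of ball_center in the frame of jig_dish below 0.024 m and contact force between the fingers and ball below 0.05 N and height (world z) of jig_handle above 0.125 m and angle between the x axis of jig_handle and the x axis of stand, either way round below 0.35 rad), for 0.1 s.
At the end, for the whole second after the job is handed in: the fingers hold the jig still, 5 to 15 cm above the stand top, handle within 5 cm of the stand middle, level within 5 degrees, turned a quarter turn (within 10 degrees) anticlockwise from its start; the ball is loose, at rest, within 10 mm of the dish middle (horizontal distance between ball_center and jig_dish below 0.01 m and z of ball_center in the frame of jig_dish below 0.024 m and contact force between the fingers and ball below 0.05 N and height (world z) of jig_handle between 0.135 and 0.235 m and angle between the x axis of jig_handle and the x axis of stand, either way round above 1.396 rad and y of stand_ahead in the frame of jig_handle below -0.03 m and horizontal distance between jig_handle and stand below 0.05 m and angle between jig_handle's own z axis and vertical below 0.09 rad and contact force between the fingers and jig above 1 N and linear speed of each of jig, ball below 0.03 m/s); the arm keeps its last pose, push and grip.
It fails at once if the ball strays more than 15 mm from the middle of the dish while the jig is off its stand (height (world z) of jig_handle above 0.105 m and horizontal distance between ball_center and jig_dish above 0.015 m).
It fails at once if the jig is tilted by more than 9 degrees (angle between jig_handle's own z axis and vertical above 0.157 rad).
It fails at once if the ball is dropped (falls more than about 3 cm) (linear speed of ball above 0.8 m/s and contact force between the fingers and ball below 0.01 N).
It fails at once if one of the other loose things is shifted by more than 3 cm (distance of any of frame_arm, motor_mount, battery_cover, screwdriver, bell from where it was at the start of the episode above 0.03 m).
It also fails if it takes over 54 s, if anything falls off the work surface, if the arm or the gripper's body presses on something with over 40 N, if the wrist force passes 120 N, or if a joint passes its speed limit or range.

## Working session

There is one attempt and no reset: what is moved stays moved. The work goes in short steps, Python scripts to look and compute and a tool call to move; the robot and the scene stay as the last step left them, time stands still between calls to the robot, and variables do not carry over. Pictures are saved under pics/ and viewed, at most 10 in all, crops included, and the job is handed in when it is done.

Besides the shell and the picture viewer there is one more tool, called after "Emit:" by a JSON object that holds its "api" and its "payload". play_rows: Moves the arm, as the interface text tells. Its arguments: {"type":"object","properties":{"offset":{"type":"array","items":{"type":"array","items":{"type":"number"}}},"turn":{"type":"array","items":{"type":"array","items":{"type":"number"}}},"gripper":{"type":"number"},"force":{"type":"number"}},"required":["offset","turn"]}

```bash
mkdir -p pics; cat > h.py <<'E'
import numpy as np, cv2, pickle
from cell import arm, imaging
from scipy.spatial.transform import Rotation as R
def grab(n):
    s=arm.state(); f=imaging.grab_frame(n)
    if 'camera_from_world' in f: f['wfc']=np.linalg.inv(np.array(f['camera_from_world']))
    else:
        T=np.eye(4);T[:3,:3]=R.from_quat(s['ee_rot']).as_matrix();T[:3,3]=s['tool_pos'];f['wfc']=T@np.array(f['tool_from_camera'])
    return f
def cloud(f):
    z=f['range_z'];h,w=z.shape;K=np.array(f['camera_matrix']);k=f['k1']
    v,u=np.mgrid[:h,:w]
    xd=(u-K[0,2])/K[0,0];yd=(v-K[1,2])/K[1,1];x,y=xd.copy(),yd.copy()
    for _ in range(10):
        q=1+k*(x*x+y*y);x=xd/q;y=yd/q
    P=np.stack([x*z,-y*z,-z],-1)
    W=P@f['wfc'][:3,:3].T+f['wfc'][:3,3];W[z==0]=np.nan
    return W
def save(f,n): cv2.imwrite('pics/'+n,f['color'][:,:,::-1])
E
python3 - <<'E'
from h import *
for n in('scene','side','wrist'):
    f=grab(n);save(f,n+'0.png');np.savez(n+'0.npz',W=cloud(f),c=f['color']);print(n,f['wfc'][:3,3])
print(arm.hold_point_z, arm.state())
E
```

```text
scene [ 1.04133754 -0.72081051  0.63881734]
side [0.50208744 0.75412576 0.63798054]
wrist [0.12865467 0.64110769 0.38521049]
0.0188 {'time': 0.15, 'joint_positions': array([ 1.16942660e+00,  1.24321752e-01,  1.65133949e+00, -2.05884801e-05,
        1.36748562e+00, -8.25771814e-02]), 'qd': array([-0.00057344, -0.00247877, -0.00557259,  0.00252161, -0.00142257,
        0.00042268]), 'joint_efforts': array([ 9.10315407e-05, -4.18193471e+01, -3.60470366e+01,  7.75108812e-02,
        4.68586455e-02, -1.13967137e-04]), 'tool_pos': array([0.20355123, 0.61679306, 0.21370344]), 'ee_rot': array([ 1.58720056e-01,  9.87323321e-01, -7.56879958e-04, -1.76421968e-04]), 'ft_force': array([-0.13696054, -0.2284568 ,  0.48249908]), 'ft_torque': array([ 0.03754419, -0.0121313 , -0.03963912]), 'grasp_force': 0.0, 'grip_width': 0.09516064851369165}
```

View pics/scene0.png

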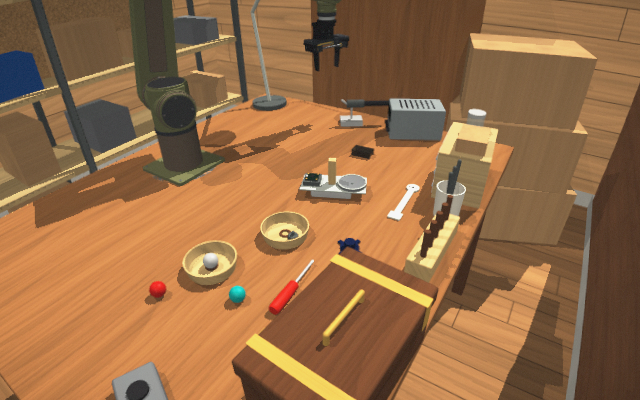

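The scene view shows the ball in its bowl at (210,261), the other bowl at (285,231), the jig handle at (332,172), and the dish at (352,183). The red and turquoise look-alikes are at (158,289) and (237,294).

View pics/side0.png

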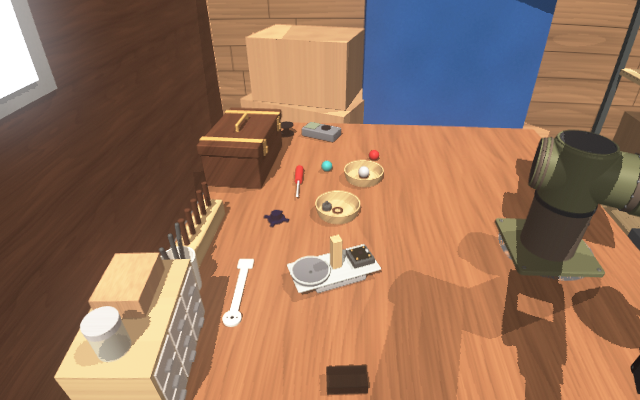

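```bash
python3 - <<'E'
from h import *
d=np.load('scene0.npz');W=d['W']
for n,(u,v) in dict(ball=(210,261),b=(285,231),handle_top=(332,159),handle=(332,172),dish=(352,183),fc=(312,180),table=(220,220),mm=(349,243)).items(): print(n,W[v,u].round(4))
# ball sphere fit
p=W[252:271,201:220].reshape(-1,3);c=d['c'][252:271,201:220].reshape(-1,3).astype(int)
m=(p[:,2]>.024)&(np.ptp(c,axis=1)<40);p=p[m]
from scipy.optimize import least_squares
print(len(p),least_squares(lambda x:np.linalg.norm(p-x,axis=1)-.018,p.mean(0),loss='soft_l1',f_scale=.002).x)
E
```

```text
ball [ 0.4716 -0.3196  0.0334]
b [ 0.5275 -0.1111  0.0033]
handle_top [0.526  0.1281 0.1067]
handle [0.5346 0.1141 0.0726]
dish [0.5811 0.1532 0.0292]
fc [0.4811 0.0876 0.0421]
table [ 0.34   -0.1635 -0.0019]
mm [ 0.7034 -0.0831  0.0214]
141 [ 0.45953346 -0.30972464  0.02279758]
```

The side view shows the ball at (363,172), the bell's bowl at (338,207), the handle at (336,252), the dish at (311,270) and the screwdriver at (298,180). The surroundings of the jig are clear.

```bash
python3 - <<'E'
from h import *
from scipy.optimize import least_squares
for n in('scene0','side0'):
    d=np.load(n+'.npz');W=d['W'].reshape(-1,3)
    near=np.linalg.norm(W[:,:2]-[.53,.12],axis=1)<.14
    pl=W[near&(W[:,2]>.024)&(W[:,2]<.06)]
    r=cv2.minAreaRect(pl[:,:2].astype(np.float32));print(n,'rect',r)
    h=W[near&(W[:,2]>.06)];r=cv2.minAreaRect(h[:,:2].astype(np.float32));print('handle',len(h),r,h[:,2].max())
    # ball & bowl
    near=np.linalg.norm(W[:,:2]-[.46,-.31],axis=1)<.085
    b=W[near&(W[:,2]>.026)]
    rim=b[np.linalg.norm(b[:,:2]-[.4595,-.3097],axis=1)>.045];print('rim',cv2.minEnclosingCircle(rim[:,:2].astype(np.float32)))
    p=W[(np.linalg.norm(W[:,:2]-[.46,-.31],axis=1)<.024)&(W[:,2]>.02)]
    print(len(p),least_squares(lambda x:np.linalg.norm(p-x,axis=1)-.018,[.46,-.31,.023],loss='soft_l1',f_scale=.002).x)
E
```

```text
scene0 rect ((0.532665491104126, 0.12666836380958557), (0.19445128738880157, 0.09357137978076935), 25.66313934326172)
handle 145 ((0.5283156633377075, 0.1238209530711174), (0.02156151831150055, 0.02727014385163784), 23.905672073364258) 0.11054813000134889
rim ((0.4588879942893982, -0.3089201748371124), 0.06549046188592911)
173 [ 0.45948048 -0.30967889  0.02283021]
side0 rect ((0.5327603816986084, 0.12880967557430267), (0.19703364372253418, 0.09201858192682266), 25.088764190673828)
handle 264 ((0.5288074612617493, 0.12895560264587402), (0.021954433992505074, 0.02444060519337654), 22.635482788085938) 0.11027988678627176
rim ((0.45981937646865845, -0.30672726035118103), 0.06419666111469269)
79 [ 0.46057697 -0.3083919   0.02160605]
```

Emit:
{"api": "play_rows", "payload": {"offset": [[1.6, -2.5, 0.3], [1.6, -2.5, 0.3], [1.6, -2.5, 0.3], [1.6, -2.5, 0.3], [1.6, -2.5, 0.3], [1.6, -2.5, 0.3], [1.6, -2.5, 0.3], [1.6, -2.5, 0.3], [1.6, -2.5, 0.3], [1.6, -2.5, 0.3], [1.6, -2.5, 0.3], [1.6, -2.5, 0.3], [1.6, -2.5, 0.3], [1.6, -2.5, 0.3], [1.6, -2.5, 0.3], [1.6, -2.5, 0.3], [1.6, -2.5, 0.3], [1.6, -2.5, 0.3], [1.6, -2.5, 0.3], [1.6, -2.5, 0.3]], "turn": [[0, 0, -0.12], [0, 0, -0.12], [0, 0, -0.12], [0, 0, -0.12], [0, 0, -0.12], [0, 0, -0.12], [0, 0, -0.12], [0, 0, -0.12], [0, 0, -0.12], [0, 0, -0.12], [0, 0, -0.12], [0, 0, -0.12], [0, 0, -0.12], [0, 0, -0.12], [0, 0, -0.12], [0, 0, -0.12], [0, 0, -0.12], [0, 0, -0.12], [0, 0, -0.12], [0, 0, -0.12]], "gripper": -0.3}}

```text
time: 1.82
tool_pos: [0.5241, 0.1158, 0.2745]
ee_rot: [0.978, 0.207, -0.0, -0.0]
ft_force: [0.3, -0.5, 0.3]
grip_width: 0.0619
grasp_force: 0.0
```

Emit:
{"api": "play_rows", "payload": {"offset": [[0, 0, 0], [0, 0, 0], [0, 0, 0]], "turn": [[0, 0, 0], [0, 0, 0], [0, 0, 0]]}}

```text
time: 2.07
tool_pos: [0.5233, 0.1175, 0.2742]
ee_rot: [0.978, 0.21, -0.0, -0.0]
ft_force: [-0.5, 1.1, 0.7]
grip_width: 0.0619
grasp_force: 0.0
```

```bash
python3 - <<'E'
from h import *
s=arm.state();print(s['tool_pos'],R.from_quat(s['ee_rot']).as_matrix().round(4).tolist(),s['joint_positions'].round(2),s['grip_width'])
f=grab('wrist');save(f,'w1.png');np.savez('w1.npz',W=cloud(f),c=f['color'])
E
```

```text
[0.52332762 0.11749163 0.27419394] [[0.9116, 0.4112, -0.001], [0.4112, -0.9116, 0.0004], [-0.0008, -0.0008, -1.0]] [ 0.12 -0.16  1.83  0.    1.47  1.27] 0.06185007813574964
```

View pics/w1.png

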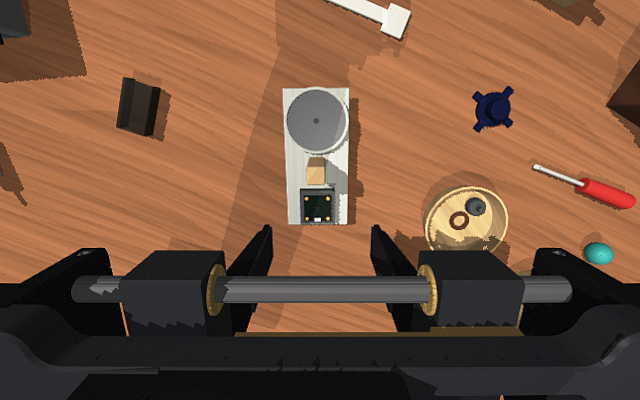

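The wrist view shows the jig upright in the picture: dish mark at (317,121), handle top at (316,165), flight controller at (317,206). All are clear of clutter.

```bash
python3 - <<'E'
from h import *
d=np.load('w1.npz');Wi=d['W']
print('dish mark',Wi[121,317],'table',Wi[180,230])
W=Wi.reshape(-1,3)
near=np.linalg.norm(W[:,:2]-[.53,.127],axis=1)<.13
pl=W[near&(W[:,2]>.02)&(W[:,2]<.06)];r=cv2.minAreaRect(pl[:,:2].astype(np.float32));print('rect',r)
pl=W[near&(W[:,2]>.026)&(W[:,2]<.034)];r=cv2.minAreaRect(pl[:,:2].astype(np.float32));print('plate',r)
h=W[near&(W[:,2]>.1)&(W[:,2]<.12)];r=cv2.minAreaRect(h[:,:2].astype(np.float32));print('handle',len(h),r,np.median(h,0))
E
```

```text
dish mark [0.58055634 0.1503186  0.03271094] table [0.44287575 0.23730201 0.0018699 ]
rect ((0.5316665172576904, 0.12897087633609772), (0.19547218084335327, 0.09019822627305984), 24.97585678100586)
plate ((0.5314201712608337, 0.1288561224937439), (0.1949286311864853, 0.09019822627305984), 24.97585678100586)
handle 371 ((0.5269734859466553, 0.1263250708580017), (0.021882610395550728, 0.021296529099345207), 25.133405685424805) [0.52782924 0.12664567 0.111275  ]
```

Emit:
{"api": "play_rows", "payload": {"offset": [[-0.5, -3.3, -0.5], [-0.5, -3.3, -0.5], [-0.5, -3.3, -0.5], [-0.5, -3.3, -0.5], [-0.5, -3.3, -0.5], [-0.5, -3.3, -0.5], [-0.5, -3.3, -0.5], [-0.5, -3.3, -0.5], [-0.5, -3.3, -0.5], [-0.5, -3.3, -0.5], [-0.5, -3.3, -0.5], [-0.5, -3.3, -0.5], [0, 0, 0], [0, 0, 0], [0, 0, 0]], "turn": [[0, 0, 0], [0, 0, 0], [0, 0, 0], [0, 0, 0], [0, 0, 0], [0, 0, 0], [0, 0, 0], [0, 0, 0], [0, 0, 0], [0, 0, 0], [0, 0, 0], [0, 0, 0], [0, 0, 0], [0, 0, 0], [0, 0, 0]]}}

```text
time: 3.37
tool_pos: [0.464, -0.2775, 0.2145]
ee_rot: [0.978, 0.211, 0.0, -0.0]
ft_force: [-0.4, 0.3, 0.1]
grip_width: 0.0619
grasp_force: 0.0
```

```bash
python3 - <<'E'
from h import *
from scipy.optimize import least_squares
s=arm.state();print(s['tool_pos'],s['ee_rot'].round(4),s['joint_positions'].round(2))
f=grab('wrist');W=cloud(f).reshape(-1,3)
p=W[(np.linalg.norm(W[:,:2]-[.46,-.309],axis=1)<.03)&(W[:,2]>.02)&(W[:,2]<.05)]
print(len(p),least_squares(lambda x:np.linalg.norm(p-x,axis=1)-.018,[.46,-.31,.023],loss='soft_l1',f_scale=.002).x)
save(f,'w2.png')
E
```

```text
[ 0.46398432 -0.27750567  0.21451763] [ 9.776e-01  2.106e-01  0.000e+00 -4.000e-04] [-0.64 -0.12  1.89  0.    1.37  0.51]
619 [ 0.45903051 -0.30937435  0.02433521]
```

View pics/w2.png

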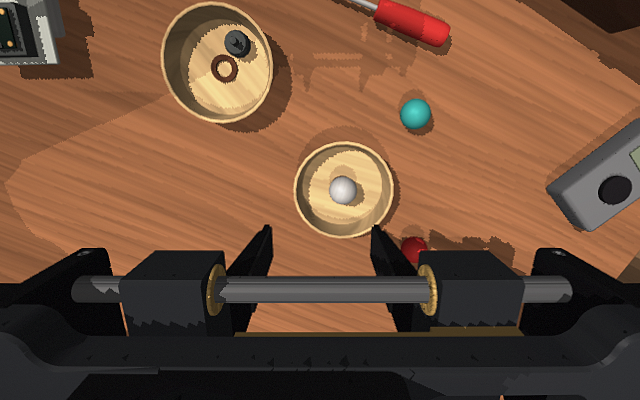

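Ball at (342,190) in the wrist view, in a bowl clear all round. The three cameras agree on its position: (0.4595, −0.309).

Emit:
{"api": "play_rows", "payload": {"offset": [[-0.1, -0.8, -1], [-0.1, -0.8, -1.5], [-0.1, -0.8, -2], [-0.15, -0.8, -2], [0, 0, -2], [0, 0, -2], [0, 0, -2], [0, 0, -1.5], [0, 0, -1], [0, 0, 0], [0, 0, 0]], "turn": [[0, 0, 0.012], [0, 0, 0], [0, 0, 0], [0, 0, 0], [0, 0, 0], [0, 0, 0], [0, 0, 0], [0, 0, 0], [0, 0, 0], [0, 0, 0], [0, 0, 0]]}}

```text
time: 4.33
tool_pos: [0.4593, -0.3102, 0.0643]
ee_rot: [0.976, 0.216, -0.0, -0.0]
ft_force: [1.2, 0.6, 0.2]
grip_width: 0.0618
grasp_force: 0.0
```

```bash
python3 - <<'E'
from h import *
from scipy.optimize import least_squares
s=arm.state();print(s['tool_pos'],R.from_quat(s['ee_rot']).as_rotvec(),s['joint_positions'].round(2))
f=grab('wrist');W=cloud(f).reshape(-1,3)
p=W[(np.linalg.norm(W[:,:2]-[.46,-.309],axis=1)<.03)&(W[:,2]>.02)&(W[:,2]<.05)]
print(len(p),least_squares(lambda x:np.linalg.norm(p-x,axis=1)-.018,[.46,-.31,.023],loss='soft_l1',f_scale=.002).x)
E
```

```text
[ 0.45928152 -0.31020414  0.0643144 ] [-3.06662676e+00 -6.79326983e-01  7.66162382e-04] [-0.69  0.06  1.99 -0.    1.1   0.44]
1725 [ 0.45898852 -0.30950247  0.02447602]
```

Emit:
{"api": "play_rows", "payload": {"offset": [[0, 0.05, -1], [0, 0, -1.2], [0, 0, -1.2], [0, 0, -1], [0, 0, -0.7], [0, 0, 0], [0, 0, 0], [0, 0, 0]], "turn": [[0, 0, 0], [0, 0, 0], [0, 0, 0], [0, 0, 0], [0, 0, 0], [0, 0, 0], [0, 0, 0], [0, 0, 0]]}}

```text
time: 5.05
tool_pos: [0.4595, -0.3105, 0.0139]
ee_rot: [0.976, 0.216, 0.0, 0.0]
ft_force: [0.5, 0.7, 0.2]
grip_width: 0.0617
grasp_force: 0.0
```

Emit:
{"api": "play_rows", "payload": {"offset": [[0, 0, 0], [0, 0, 0], [0, 0, 0], [0, 0, 0], [0, 0, 0], [0, 0, 0], [0, 0, 0], [0, 0, 0], [0, 0, 0], [0, 0, 0]], "turn": [[0, 0, 0], [0, 0, 0], [0, 0, 0], [0, 0, 0], [0, 0, 0], [0, 0, 0], [0, 0, 0], [0, 0, 0], [0, 0, 0], [0, 0, 0]], "gripper": 0.5, "force": 12}}

```text
time: 5.88
tool_pos: [0.4591, -0.3099, 0.0139]
ee_rot: [0.976, 0.216, -0.0, -0.001]
ft_force: [-2.1, 4.2, 5.8]
grip_width: 0.0356
grasp_force: 12.0
```

Emit:
{"api": "play_rows", "payload": {"offset": [[0, 0, 0.3], [0, 0, 0.6], [0, 0, 1], [0, 0, 1.4], [0, 0, 1.7], [0, 0, 2], [0, 0, 2], [0, 0, 2], [0, 0, 2], [0, 0, 1.5], [0, 0, 1], [0, 0, 0.5], [0, 0, 0], [0, 0, 0]], "turn": [[0, 0, 0], [0, 0, 0], [0, 0, 0], [0, 0, 0], [0, 0, 0], [0, 0, 0], [0, 0, 0], [0, 0, 0], [0, 0, 0], [0, 0, 0], [0, 0, 0], [0, 0, 0], [0, 0, 0], [0, 0, 0]]}}

```text
time: 7.05
tool_pos: [0.459, -0.3101, 0.1731]
ee_rot: [0.976, 0.216, -0.0, -0.0]
ft_force: [-1.0, -0.3, -1.8]
grip_width: 0.0352
grasp_force: 12.0
```

Emit:
{"api": "play_rows", "payload": {"offset": [[0.25, 1, 0], [0.5, 2, 0], [0.75, 2.7, 0], [0.75, 2.8, 0], [0.75, 2.8, 0], [0.75, 2.8, 0], [0.75, 2.8, 0], [0.75, 2.8, 0], [0.75, 2.8, 0], [0.75, 2.8, 0], [0.75, 2.8, 0], [0.75, 2.8, 0], [0.75, 2.8, 0], [0.75, 2.8, 0], [0.75, 2.8, 0], [0.75, 2.7, 0], [0.5, 2, 0], [0.3, 1, 0], [0, 0, 0], [0, 0, 0]], "turn": [[0, 0, 0], [0, 0, 0], [0, 0, 0], [0, 0, 0], [0, 0, 0], [0, 0, 0], [0, 0, 0], [0, 0, 0], [0, 0, 0], [0, 0, 0], [0, 0, 0], [0, 0, 0], [0, 0, 0], [0, 0, 0], [0, 0, 0], [0, 0, 0], [0, 0, 0], [0, 0, 0], [0, 0, 0], [0, 0, 0]]}}

```text
time: 8.72
tool_pos: [0.579, 0.1397, 0.1726]
ee_rot: [0.976, 0.216, -0.001, 0.0]
ft_force: [-0.0, -0.0, -1.7]
grip_width: 0.0353
grasp_force: 12.0
```

```bash
python3 - <<'E'
from h import *
s=arm.state();print(s['tool_pos'],R.from_quat(s['ee_rot']).as_rotvec(),s['grip_width'],s['grasp_force'],s['ft_force'])
f=grab('wrist');save(f,'w3.png');np.savez('w3.npz',W=cloud(f),c=f['color'])
E
```

```text
[0.57902166 0.13971177 0.17263102] [ 3.06687536  0.67895957 -0.00329183] 0.0353228112072908 11.999815553426743 [-0.04184194 -0.04215537 -1.73936245]
```

View pics/w3.png

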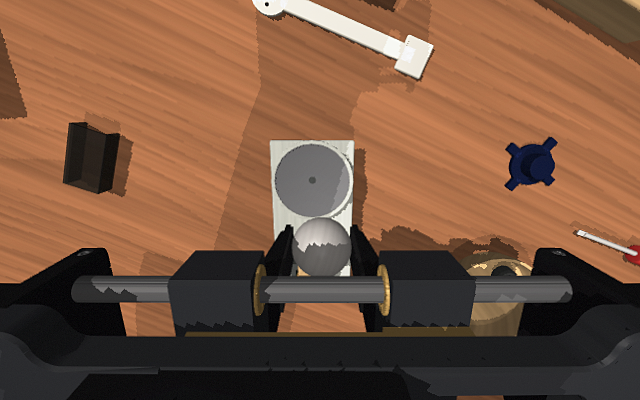

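The ball is held between the fingers at (321,247), and the dish mark is at (312,180).

```bash
python3 - <<'E'
from h import *
from scipy.optimize import least_squares
d=np.load('w3.npz');Wi=d['W'];c=d['c'].astype(int);W=Wi.reshape(-1,3)
print('mark',Wi[180,312],'table',Wi[150,220])
# dish outline: grey circle vs. plate: use corners of plate far side
near=np.linalg.norm(W[:,:2]-[.53,.127],axis=1)<.15
p=W[near&(W[:,2]>.026)&(W[:,2]<.046)];r=cv2.minAreaRect(p[:,:2].astype(np.float32));print(r,cv2.boxPoints(r))
rim=W[near&(W[:,2]>.0355)&(W[:,2]<.05)&(np.abs(np.linalg.norm(W[:,:2]-[.5824,.1519],axis=1)-.04)<.012)]
print(len(rim),least_squares(lambda x:np.linalg.norm(rim[:,:2]-x[:2],axis=1)-x[2],[.5824,.1519,.042],loss='soft_l1',f_scale=.002).x)
p=Wi[225:262,300:342].reshape(-1,3);p=p[p[:,2]>.15]
print(least_squares(lambda x:np.linalg.norm(p-x,axis=1)-.018,p.mean(0)-[0,0,.015],loss='soft_l1',f_scale=.002).x)
E
```

```text
mark [0.58046037 0.15170202 0.03329369] table [0.5605904  0.26160582 0.00142608]
((0.5464556813240051, 0.13581782579421997), (0.16243809461593628, 0.09030640125274658), 24.95897102355957) [[0.45376837 0.14248225]
 [0.49187493 0.06060954]
 [0.639143   0.1291534 ]
 [0.6010364  0.2110261 ]]
2989 [0.58173749 0.15191139 0.03642775]
[0.57902492 0.13957745 0.1830357 ]
```

Emit:
{"api": "play_rows", "payload": {"offset": [[0.1, 0.4, -0.5], [0.1, 0.4, -1], [0.05, 0.4, -1.5], [0, 0, -1.7], [0, 0, -1.7], [0, 0, -1.7], [0, 0, -1.5], [0, 0, -1.3], [0, 0, -1], [0, 0, -0.5], [0, 0, -0.3], [0, 0, 0], [0, 0, 0]], "turn": [[0, 0, 0], [0, 0, 0], [0, 0, 0], [0, 0, 0], [0, 0, 0], [0, 0, 0], [0, 0, 0], [0, 0, 0], [0, 0, 0], [0, 0, 0], [0, 0, 0], [0, 0, 0], [0, 0, 0]]}}

```text
time: 9.85
tool_pos: [0.5828, 0.1518, 0.0473]
ee_rot: [0.976, 0.216, 0.001, 0.0]
ft_force: [0.3, -0.1, -2.3]
grip_width: 0.0349
grasp_force: 12.0
```

Emit:
{"api": "play_rows", "payload": {"offset": [[0, 0, -0.15], [0, 0, -0.15], [0, 0, 0], [0, 0, 0]], "turn": [[0, 0, 0], [0, 0, 0], [0, 0, 0], [0, 0, 0]]}}

```text
time: 10.18
tool_pos: [0.5824, 0.1518, 0.0439]
ee_rot: [0.976, 0.216, 0.0, -0.0]
ft_force: [0.8, 0.5, -1.9]
grip_width: 0.0356
grasp_force: 12.0
```

Emit:
{"api": "play_rows", "payload": {"offset": [[0, 0, -0.15], [0, 0, -0.1], [0, 0, 0], [0, 0, 0]], "turn": [[0, 0, 0], [0, 0, 0], [0, 0, 0], [0, 0, 0]]}}

```text
time: 10.52
tool_pos: [0.5821, 0.1517, 0.041]
ee_rot: [0.976, 0.216, -0.0, -0.0]
ft_force: [0.6, 0.5, -1.7]
grip_width: 0.0354
grasp_force: 12.0
```

Emit:
{"api": "play_rows", "payload": {"offset": [[0, 0, -0.1], [0, 0, 0], [0, 0, 0]], "turn": [[0, 0, 0], [0, 0, 0], [0, 0, 0]]}}

```text
time: 10.77
tool_pos: [0.5825, 0.1518, 0.0406]
ee_rot: [0.976, 0.216, 0.0, -0.0]
ft_force: [-1.2, -0.2, 0.9]
grip_width: 0.035
grasp_force: 12.0
```

Contact with the dish shows in the wrist force, so I'm easing the grip.

Emit:
{"api": "play_rows", "payload": {"offset": [[0, 0, 0], [0, 0, 0], [0, 0, 0]], "turn": [[0, 0, 0], [0, 0, 0], [0, 0, 0]], "force": 3}}

```text
time: 11.02
tool_pos: [0.5825, 0.1518, 0.0405]
ee_rot: [0.976, 0.216, 0.0, 0.0]
ft_force: [-1.4, 0.3, 1.4]
grip_width: 0.0355
grasp_force: 3.0
```

Emit:
{"api": "play_rows", "payload": {"offset": [[0, 0, 0], [0, 0, 0], [0, 0, 0], [0, 0, 0], [0, 0, 0], [0, 0, 0], [0, 0, 0], [0, 0, 0]], "turn": [[0, 0, 0], [0, 0, 0], [0, 0, 0], [0, 0, 0], [0, 0, 0], [0, 0, 0], [0, 0, 0], [0, 0, 0]], "gripper": 0.06}}

```text
time: 11.68
tool_pos: [0.5822, 0.1517, 0.0401]
ee_rot: [0.976, 0.216, -0.0, 0.0]
ft_force: [0.3, 0.1, -0.5]
grip_width: 0.0449
grasp_force: 0.0
```

Emit:
{"api": "play_rows", "payload": {"offset": [[0, 0, 0.2], [0, 0, 0.4], [0, 0, 0.6], [0, 0, 1], [0, 0, 1.5], [0, 0, 2], [0, 0, 2], [0, 0, 2], [0, 0, 1.5], [0, 0, 1], [0, 0, 0], [0, 0, 0]], "turn": [[0, 0, 0], [0, 0, 0], [0, 0, 0], [0, 0, 0], [0, 0, 0], [0, 0, 0], [0, 0, 0], [0, 0, 0], [0, 0, 0], [0, 0, 0], [0, 0, 0], [0, 0, 0]]}}

```text
time: 12.68
tool_pos: [0.5825, 0.1518, 0.163]
ee_rot: [0.976, 0.216, 0.001, 0.0]
ft_force: [0.8, 0.6, -0.1]
grip_width: 0.0449
grasp_force: 0.0
```

```bash
python3 - <<'E'
from h import *
from scipy.optimize import least_squares
f=grab('wrist');save(f,'w4.png');np.savez('w4.npz',W=cloud(f),c=f['color'])
print(arm.state()['tool_pos'])
for n in('scene','side'):
    g=grab(n);W=cloud(g).reshape(-1,3)
    p=W[(np.linalg.norm(W[:,:2]-[.582,.152],axis=1)<.03)&(W[:,2]>.042)&(W[:,2]<.075)]
    print(n,len(p),least_squares(lambda x:np.linalg.norm(p-x,axis=1)-.018,[.582,.152,.049],loss='soft_l1',f_scale=.002).x)
    h=W[(np.linalg.norm(W[:,:2]-[.528,.127],axis=1)<.04)&(W[:,2]>.06)&(W[:,2]<.12)];print(cv2.minAreaRect(h[:,:2].astype(np.float32)))
E
```

```text
[0.58185234 0.15165691 0.16164504]
scene 104 [0.58181283 0.15084964 0.04708365]
((0.5284191370010376, 0.12364054471254349), (0.02192092314362526, 0.024624964222311974), 24.771841049194336)
side 199 [0.58274361 0.15211167 0.04763375]
((0.528244137763977, 0.12891894578933716), (0.022057587280869484, 0.02333015948534012), 20.732088088989258)
```

View pics/w4.png

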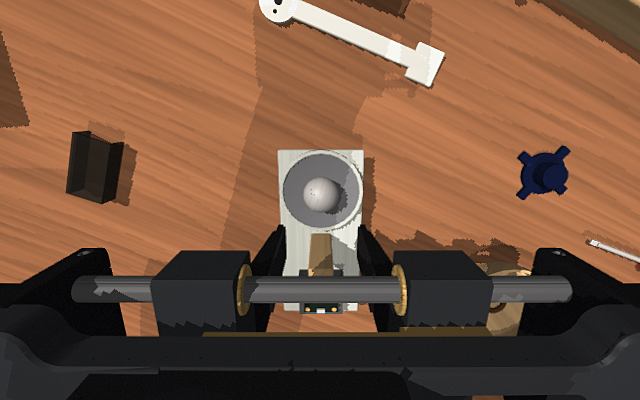

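The ball sits in the middle of the dish at (321,194), and the handle top is at (320,250). Next I move over the handle and open a little more.

Emit:
{"api": "play_rows", "payload": {"offset": [[-0.4, -0.2, 0], [-0.8, -0.4, 0], [-1.0, -0.45, 0], [-1.0, -0.45, 0], [-1.0, -0.45, 0], [-0.8, -0.4, 0], [-0.4, -0.18, 0], [0, 0, 0], [0, 0, 0]], "turn": [[0, 0, 0], [0, 0, 0], [0, 0, 0], [0, 0, 0], [0, 0, 0], [0, 0, 0], [0, 0, 0], [0, 0, 0], [0, 0, 0]], "gripper": -0.2}}

```text
time: 13.58
tool_pos: [0.5282, 0.1263, 0.1625]
ee_rot: [0.976, 0.216, 0.0, -0.0]
ft_force: [-0.0, -0.4, 0.1]
grip_width: 0.0571
grasp_force: 0.0
```

Emit:
{"api": "play_rows", "payload": {"offset": [[0, 0, -0.5], [0, 0, -1], [0, 0, -1.5], [0, 0, -1.5], [0, 0, -1.5], [0, 0, -1.5], [0, 0, -1.2], [0, 0, -0.8], [0, 0, -0.5], [0, 0, -0.2], [0, 0, 0], [0, 0, 0]], "turn": [[0, 0, 0], [0, 0, 0], [0, 0, 0], [0, 0, 0], [0, 0, 0], [0, 0, 0], [0, 0, 0], [0, 0, 0], [0, 0, 0], [0, 0, 0], [0, 0, 0], [0, 0, 0]]}}

```text
time: 14.58
tool_pos: [0.5289, 0.1265, 0.0608]
ee_rot: [0.976, 0.216, 0.001, 0.0]
ft_force: [-0.1, 0.2, 0.1]
grip_width: 0.0574
grasp_force: 0.0
```

```bash
python3 - <<'E'
from h import *
s=arm.state();print(s['tool_pos'],R.from_quat(s['ee_rot']).as_matrix().round(4).tolist(),s['joint_positions'].round(2),s['grip_width'])
f=grab('side');c=f['color'][200:320,250:420];cv2.imwrite('pics/s5.png',cv2.resize(c,None,fx=4,fy=4,interpolation=cv2.INTER_CUBIC)[:,:,::-1])
E
```

```text
[0.52885764 0.12651182 0.06082827] [[0.9069, 0.4213, 0.0012], [0.4213, -0.9069, 0.0001], [0.0012, 0.0004, -1.0]] [ 0.14  0.04  2.02 -0.    1.09  1.27] 0.05743571039494563
```

View pics/s5.png

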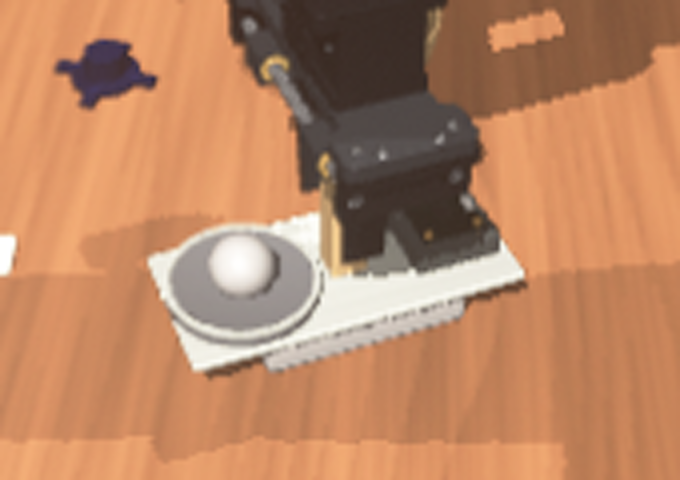

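The ball is centred in the dish at (243,265), and the fingers straddle the handle at (335,240) with nothing in the way. I'm closing gently in stages.

Emit:
{"api": "play_rows", "payload": {"offset": [[0, 0, 0], [0, 0, 0], [0, 0, 0], [0, 0, 0], [0, 0, 0], [0, 0, 0]], "turn": [[0, 0, 0], [0, 0, 0], [0, 0, 0], [0, 0, 0], [0, 0, 0], [0, 0, 0]], "gripper": 0.44, "force": 5}}

```text
time: 15.13
tool_pos: [0.5283, 0.1264, 0.0602]
ee_rot: [0.976, 0.216, 0.0, 0.0]
ft_force: [-0.0, -0.8, 0.1]
grip_width: 0.0281
grasp_force: 0.0
```

Emit:
{"api": "play_rows", "payload": {"offset": [[0, 0, 0], [0, 0, 0], [0, 0, 0]], "turn": [[0, 0, 0], [0, 0, 0], [0, 0, 0]], "gripper": 0.49}}

```text
time: 15.38
tool_pos: [0.5282, 0.1265, 0.0601]
ee_rot: [0.976, 0.216, -0.0, -0.0]
ft_force: [0.7, 1.1, 0.3]
grip_width: 0.0247
grasp_force: 0.0
```

Emit:
{"api": "play_rows", "payload": {"offset": [[0, 0, 0], [0, 0, 0], [0, 0, 0]], "turn": [[0, 0, 0], [0, 0, 0], [0, 0, 0]], "gripper": 0.53}}

```text
time: 15.63
tool_pos: [0.528, 0.127, 0.0601]
ee_rot: [0.976, 0.216, -0.0, -0.001]
ft_force: [-1.5, 2.9, 0.7]
grip_width: 0.0225
grasp_force: 1.7
```

Emit:
{"api": "play_rows", "payload": {"offset": [[0, 0, 0], [0, 0, 0], [0, 0, 0], [0, 0, 0]], "turn": [[0, 0, 0], [0, 0, 0], [0, 0, 0], [0, 0, 0]], "gripper": 0.8}}

```text
time: 15.97
tool_pos: [0.5283, 0.1265, 0.0601]
ee_rot: [0.976, 0.216, 0.0, -0.0]
ft_force: [-0.5, 3.0, -0.5]
grip_width: 0.0221
grasp_force: 5.0
```

Emit:
{"api": "play_rows", "payload": {"offset": [[0, 0, 0], [0, 0, 0], [0, 0, 0], [0, 0, 0], [0, 0, 0], [0, 0, 0]], "turn": [[0, 0, 0], [0, 0, 0], [0, 0, 0], [0, 0, 0], [0, 0, 0], [0, 0, 0]], "force": 40}}

```text
time: 16.47
tool_pos: [0.5283, 0.1264, 0.0601]
ee_rot: [0.976, 0.216, 0.0, -0.0]
ft_force: [0.3, 2.6, -1.2]
grip_width: 0.0219
grasp_force: 40.0
```

```bash
cat > chk.py <<'E'
from h import *
from scipy.optimize import least_squares
s=arm.state();print(s['tool_pos'],R.from_quat(s['ee_rot']).as_matrix()[:,2].round(4),s['joint_positions'].round(2),s['ft_force'].round(1),s['grasp_force'])
T=s['tool_pos'];X=R.from_quat(s['ee_rot']).as_matrix()[:,0];e=T+.06*X;dz=T[2]-.0605
for n in('scene','side'):
    W=cloud(grab(n)).reshape(-1,3)
    p=W[(np.linalg.norm(W[:,:2]-e[:2],axis=1)<.03)&(W[:,2]>.042+dz)&(W[:,2]<.075+dz)]
    b=least_squares(lambda x:np.linalg.norm(p-x,axis=1)-.018,[e[0],e[1],.049+dz],loss='soft_l1',f_scale=.002).x
    print(n,len(p),b.round(4),'from expected dish',(b-e)[:2].round(4),'z above',(b[2]-dz-.049).round(4))
E
python3 chk.py
```

```text
[0.52829588 0.12642905 0.06011193] [ 1.e-04  1.e-04 -1.e+00] [0.14 0.04 2.02 0.   1.09 1.27] [ 0.3  2.6 -1.2] 39.99976336956024
scene 102 [0.5817 0.1505 0.0469] from expected dish [-0.001  -0.0012] z above -0.0017
side 201 [0.5835 0.1515 0.0476] from expected dish [ 0.0008 -0.0002] z above -0.001
```

Emit:
{"api": "play_rows", "payload": {"offset": [[0, 0, 0.1], [0, 0, 0.15], [0, 0, 0.2], [0, 0, 0.2], [0, 0, 0.2], [0, 0, 0.15], [0, 0, 0.1], [0, 0, 0], [0, 0, 0]], "turn": [[0, 0, 0], [0, 0, 0], [0, 0, 0], [0, 0, 0], [0, 0, 0], [0, 0, 0], [0, 0, 0], [0, 0, 0], [0, 0, 0]]}}

```text
time: 17.32
tool_pos: [0.5283, 0.1264, 0.0713]
ee_rot: [0.976, 0.216, 0.0, 0.0]
ft_force: [-0.2, -0.2, -5.7]
grip_width: 0.0221
grasp_force: 40.0
```

```bash
python3 chk.py
```

```text
[0.52829201 0.12642188 0.07127817] [ 2.e-04 -0.e+00 -1.e+00] [ 0.14  0.02  2.01 -0.    1.11  1.27] [-0.2 -0.2 -5.7] 39.99899089336395
scene 105 [0.5822 0.1503 0.0583] from expected dish [-0.0005 -0.0014] z above -0.0015
side 207 [0.5833 0.1516 0.0582] from expected dish [ 0.0006 -0.0001] z above -0.0015
```

The full weight is on the gripper and the ball is still centred. Lifting the rest of the way.

Emit:
{"api": "play_rows", "payload": {"offset": [[0, 0, 0.1], [0, 0, 0.2], [0, 0, 0.3], [0, 0, 0.4], [0, 0, 0.5], [0, 0, 0.5], [0, 0, 0.5], [0, 0, 0.5], [0, 0, 0.5], [0, 0, 0.5], [0, 0, 0.5], [0, 0, 0.5], [0, 0, 0.5], [0, 0, 0.5], [0, 0, 0.4], [0, 0, 0.3], [0, 0, 0.2], [0, 0, 0.1], [0, 0, 0], [0, 0, 0]], "turn": [[0, 0, 0], [0, 0, 0], [0, 0, 0], [0, 0, 0], [0, 0, 0], [0, 0, 0], [0, 0, 0], [0, 0, 0], [0, 0, 0], [0, 0, 0], [0, 0, 0], [0, 0, 0], [0, 0, 0], [0, 0, 0], [0, 0, 0], [0, 0, 0], [0, 0, 0], [0, 0, 0], [0, 0, 0], [0, 0, 0]]}}

```text
time: 19.08
tool_pos: [0.5281, 0.1264, 0.1409]
ee_rot: [0.976, 0.216, -0.0, -0.0]
ft_force: [0.2, -0.3, -6.2]
grip_width: 0.0218
grasp_force: 40.0
```

```bash
python3 chk.py
```

```text
[0.52809635 0.12640286 0.14093746] [-4.e-04 -1.e-04 -1.e+00] [ 0.14 -0.05  1.96 -0.    1.24  1.27] [ 0.2 -0.3 -6.2] 39.999035596847534
scene 111 [0.5818 0.1505 0.1285] from expected dish [-0.0007 -0.0012] z above -0.001
side 226 [0.5831 0.1515 0.1282] from expected dish [ 0.0005 -0.0002] z above -0.0012
```

Emit:
{"api": "play_rows", "payload": {"offset": [[0, 0, 0], [0, 0, 0], [0, 0, 0], [0, 0, 0], [0, 0, 0], [0, 0, 0], [0, 0, 0], [0, 0, 0], [0, 0, 0], [0, 0, 0], [0, 0, 0], [0, 0, 0], [0, 0, 0], [0, 0, 0], [0, 0, 0], [0, 0, 0], [0, 0, 0], [0, 0, 0], [0, 0, 0], [0, 0, 0]], "turn": [[0, 0, 0.005], [0, 0, 0.01], [0, 0, 0.015], [0, 0, 0.02], [0, 0, 0.025], [0, 0, 0.03], [0, 0, 0.03], [0, 0, 0.03], [0, 0, 0.03], [0, 0, 0.03], [0, 0, 0.03], [0, 0, 0.03], [0, 0, 0.03], [0, 0, 0.03], [0, 0, 0.03], [0, 0, 0.03], [0, 0, 0.03], [0, 0, 0.03], [0, 0, 0.03], [0, 0, 0.03]]}}

```text
time: 20.85
tool_pos: [0.5283, 0.1264, 0.1412]
ee_rot: [0.886, 0.463, 0.0, 0.0]
ft_force: [0.0, -0.0, -5.4]
grip_width: 0.0218
grasp_force: 40.0
```

Emit:
{"api": "play_rows", "payload": {"offset": [[0, 0, 0], [0, 0, 0], [0, 0, 0], [0, 0, 0], [0, 0, 0], [0, 0, 0], [0, 0, 0], [0, 0, 0], [0, 0, 0], [0, 0, 0], [0, 0, 0], [0, 0, 0], [0, 0, 0], [0, 0, 0], [0, 0, 0], [0, 0, 0], [0, 0, 0], [0, 0, 0], [0, 0, 0], [0, 0, 0]], "turn": [[0, 0, 0.03], [0, 0, 0.03], [0, 0, 0.03], [0, 0, 0.03], [0, 0, 0.03], [0, 0, 0.03], [0, 0, 0.03], [0, 0, 0.03], [0, 0, 0.03], [0, 0, 0.03], [0, 0, 0.03], [0, 0, 0.03], [0, 0, 0.03], [0, 0, 0.03], [0, 0, 0.03], [0, 0, 0.03], [0, 0, 0.03], [0, 0, 0.03], [0, 0, 0.03], [0, 0, 0.03]]}}

```text
time: 22.52
tool_pos: [0.5283, 0.1264, 0.1412]
ee_rot: [0.71, 0.704, 0.0, 0.0]
ft_force: [0.6, -0.1, -5.3]
grip_width: 0.0215
grasp_force: 40.0
```

Emit:
{"api": "play_rows", "payload": {"offset": [[0, 0, 0], [0, 0, 0], [0, 0, 0], [0, 0, 0], [0, 0, 0], [0, 0, 0], [0, 0, 0], [0, 0, 0], [0, 0, 0], [0, 0, 0], [0, 0, 0], [0, 0, 0], [0, 0, 0], [0, 0, 0], [0, 0, 0], [0, 0, 0], [0, 0, 0], [0, 0, 0], [0, 0, 0], [0, 0, 0]], "turn": [[0, 0, 0.03], [0, 0, 0.03], [0, 0, 0.03], [0, 0, 0.03], [0, 0, 0.03], [0, 0, 0.03], [0, 0, 0.03], [0, 0, 0.03], [0, 0, 0.03], [0, 0, 0.03], [0, 0, 0.03], [0, 0, 0.03], [0, 0, 0.025], [0, 0, 0.02], [0, 0, 0.015], [0, 0, 0.01], [0, 0, 0.01], [0, 0, 0.006], [0, 0, 0], [0, 0, 0]]}}

```text
time: 24.18
tool_pos: [0.5282, 0.1264, 0.1412]
ee_rot: [0.538, 0.843, -0.0, -0.0]
ft_force: [-0.2, 0.0, -5.1]
grip_width: 0.0214
grasp_force: 40.0
```

Emit:
{"api": "play_rows", "payload": {"offset": [[0, 0, 0], [0, 0, 0], [0, 0, 0], [0, 0, 0], [0, 0, 0], [0, 0, 0], [0, 0, 0], [0, 0, 0], [0, 0, 0], [0, 0, 0], [0, 0, 0], [0, 0, 0]], "turn": [[0, 0, 0], [0, 0, 0], [0, 0, 0], [0, 0, 0], [0, 0, 0], [0, 0, 0], [0, 0, 0], [0, 0, 0], [0, 0, 0], [0, 0, 0], [0, 0, 0], [0, 0, 0]]}}

```text
time: 25.18
tool_pos: [0.5283, 0.1264, 0.1412]
ee_rot: [0.538, 0.843, 0.0, 0.0]
ft_force: [0.3, -0.1, -5.0]
grip_width: 0.0221
grasp_force: 40.0
```

```bash
python3 chk.py; python3 - <<'E'
from h import *
s=arm.state();x=R.from_quat(s['ee_rot']).as_matrix()[:,0];print(np.degrees(np.arctan2(x[1],x[0])))
f=grab('side');c=f['color'][130:330,200:460];cv2.imwrite('pics/s6.png',cv2.resize(c,None,fx=3,fy=3,interpolation=cv2.INTER_CUBIC)[:,:,::-1])
E
```

```text
[0.52825092 0.12643048 0.14118623] [ 0.  0. -1.] [ 0.14 -0.05  1.96 -0.    1.24 -0.3 ] [ 0.3 -0.1 -5. ] 39.99898552894592
scene 8 [0.5032 0.1791 0.1279] from expected dish [ 0.0002 -0.0017] z above -0.0018
side 247 [0.5045 0.18   0.1285] from expected dish [ 0.0016 -0.0008] z above -0.0012
114.92092606253983
```

View pics/s6.png

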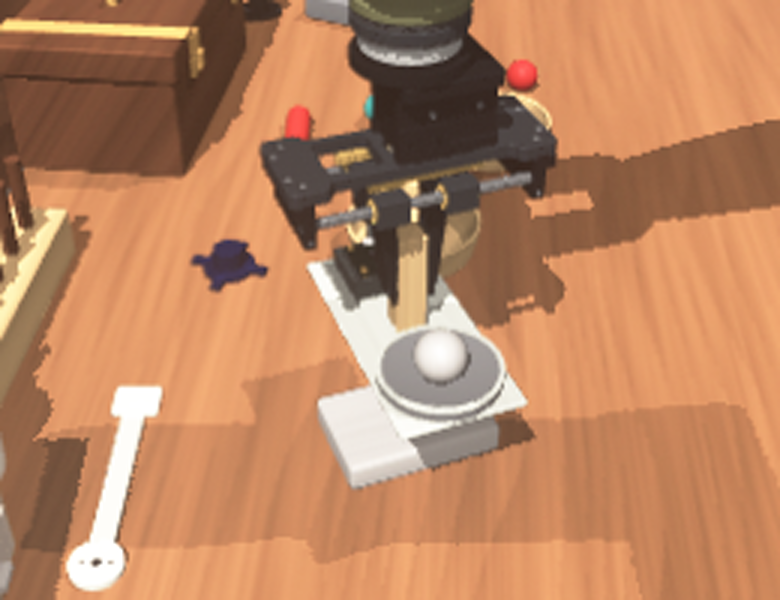

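The jig is held level above the stand, turned a quarter turn. The ball is in the middle of the dish at (441,355).

```bash
python3 -c "
from cell import arm
print(arm.close_job())"
```

```text
the job is handed in; nothing more can be done
None
```

I handed the job in at about 25 s, but no verdict came back: the jig is held still and level about 8 cm above its stand, turned 90° anticlockwise, with the ball loose within 2 mm of the dish middle.

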